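# Set the range on the bench test box and start the test

### The arm

A 6-joint arm with a two-finger parallel gripper is mounted at the origin on the work surface. World frame = base frame: x ahead of the robot, y to its left, z up, the work surface at z = 0. Lengths are in mm, angles in rad, forces in N, time in s.
With the tool pointing down it reaches from about 350 to 775 mm from the base axis. Payload 7.3 kg.
Tool frame: the origin (TCP) lies on the centre line of the jaws, within the pads' length; the fingertips stand 22 mm ahead of it and the grasp point (between the pads) lies 3 mm ahead of it; x points along the fingers, z is the direction in which the jaws open and shut, and the axes are right-handed (so a half turn about x gives the same grasp; the last joint's range is limited). The gripper opens to 92 mm and grips with 3 to 60 N. Pads are 19 mm wide; open, the fingers measure 130 mm over their backs; the gripper's body (75 mm by 190 mm) begins 47 mm behind the grasp point.
Start: joints at [1.183, 0.342, 1.524, -0, 1.275, -0.146], TCP at [125.695, 509.749, 248.741] pointing down, gripper open.
Joint ranges: [-2.53, 2.53], [-0.77, 2.02], [0.04, 2.7], [-1, 4.14], [0.28, 2.66], [-3.11, 3.11]. Speed limits (rad/s): [2.57, 2.57, 3.14, 3.14, 3.14, 3.14].

### API

Orientations are given as [roll, pitch, yaw] about the fixed x, y, z axes, in that order (R = Rz(yaw) Ry(pitch) Rx(roll)).
In Python, from plant import readout, imaging, bot gives the robot as it stands.
- The arm moves only by the tool arm_command, never from a script. Its argument "plan" is a list of rows, each an object of numbers: "tx", "ty", "tz": the shift along the tool's x, y, z in cm; "wx", "wy", "wz": the turn, a rotation vector about the tool's x, y, z in rad; "jaw": the opening, from -1 (shut) to 1 (fully open). In form: [{"tx": .., "ty": .., "tz": .., "wx": .., "wy": .., "wz": .., "jaw": ..}, ...]. A call has 1 to 20 rows; each row shifts and turns the commanded pose from where the row before left it, along the tool's axes as they then stand; what a row does not reach is not made up. A row lasts 1/10 s, in which the tool goes at most 50 mm and 8.59 degrees, less where a joint would pass 70% of its speed; a pose out of reach is approached as far as the arm can. A call with a gripper value outside its range is refused whole. The fingers move at their own pace and stop on an object; the grip force is fixed at half the most. Time passes only in rows, so rows that do not move let the fingers close. It gives the time, the measured TCP pose, the force and the opening at its end, in the units of the state.
- readout.get_obs(): the state, without advancing time (a new reading comes with each control period).
- imaging.capture(name): name is "scene" or "top"; returns the picture (420x560x3 uint8, blue, green, red); there is no depth.
- imaging.get_calibration(name): a dict with "fx", "fy", "cx", "cy" (pixels), "dist" ([k1, k2, p1, p2, k3] as OpenCV has them; the pictures are not rectified), "position" and "rotation" of the camera in the world. Camera axes: x right, y up, looking along -z (the intrinsics and any distortion apply to the point x, -y, -z); pixel columns grow to the right and rows downward; lengths in mm; the calibration is good to about 2 mm. A picture is of the moment at which its call begins. get_calibration takes no time and is no camera call.
- bot.close_job(): hands the job in, once; it reports no verdict.
The state is a dict: "time": time; "joint_positions": joint angles; "dq": joint speeds; "tau": joint torques, N m; "tool_pos": TCP position; "tcp_rot": TCP orientation; "contact_force": force on the tool from outside, world axes, zero at the start; "moment": the same for the moment, N m; "grip_width": finger opening in mm.
Only numpy, scipy, OpenCV 4.12 (cv2) and the standard library are available. Lean on these libraries where they do the work, as an engineer would, in place of code of your own. Each camera call takes 0.05 s, during which the arm holds its last target.

### The job

To test the cream unit in the nest of the test box, push the side of the selector's black pointer with a fingertip and turn it clockwise, counting the clicks, to its sixth position (fully anticlockwise is the first; the sixth is the last white dot before the red ones), never on to a red dot. Only when it rests there, press the green start button fully down and let it go. Do not take the pointer between the fingers, shove or lift the box, or disturb anything else.

Things in the scene. Friction and masses are not known exactly. Their poses are not given: they have to be found in the camera images.
- tester: test box, 220 x 300 x 70 mm (x, y, z), charcoal with a cream top, about 3.5 kg, standing loose on rubber feet. Origin at the centre of its underside, z up; flat top at 70 mm. Sockets on its -x side. On the top: selector axis at (20, 60) mm, start button at (-65, -85), nest with the unit at (35, -85) (lips 8 mm high, 114 x 76 outside); all else is flat. Its yaw varies within 0.35 rad.
- selector (a joint): selector angle in rad, growing clockwise from above. Clicks every 0.5236 (30 deg): first position 0, sixth 2.618, red ones 3.142 and 3.665, stops just outside. Starts in the first to third. At 0 the pointer points 105 deg anticlockwise of the box's +x, at the sixth 45 deg clockwise of it. A click takes up to 0.12 N m (3 N at 40 mm); past half way it springs into the next position and stays.
- selector_axis (a point): point on the selector's vertical axis, level with the bar's top, 36 mm above the box's top. Its x lies along the pointer, towards the pointing end; z up. Selector: light grey disc 52 mm across, 11 mm high, with a black pointer bar 12 mm wide, its top 36 mm and underside 10 mm above the box's top, from 14 mm behind the axis to 54 mm ahead; white line at the pointing end.
- pointer_mid (a point): point on the top of the black pointer bar, on its centre line, 40 mm from the selector axis towards the pointing end (14 mm short of its end); axes as selector_axis. A good place to push is the side of the bar here (outside the disc).
- start (a joint): travel of the green start button in m: 0 released, 0.006 fully down; springs back. Fully down takes 4 N. It counts as pressed beyond 0.004.
- start_top (a point): centre of the top of the green start button (28 mm across, in a black housing on the box's top); it is pressed straight down.
- unit: cream unit under test, 92 x 56 x 22 mm, lying loose in the nest on the box; origin under its centre. Stays there.
- handset: slim charcoal handset, 125 x 45 x 16 mm, lying beside the box; origin under its centre. Leave alone.
- marker: red marker with a dark cap, 137 mm long, 14 mm thick, lying in front of the box, along its own x; origin under it near the middle. Leave alone.
- pad: cream foam pad, 75 x 50 x 22 mm, lying beside the box; origin under its centre. Leave alone.
- dropper: small amber bottle, 36 mm across, 75 mm high, standing beside the box; origin under its centre. Leave alone.
- jar: glass jar with a metal cap, 60 mm across, 70 mm high; origin under its centre. Leave alone.
- mug: white mug, 80 mm across, 90 mm high; origin under its centre. Leave alone.

How it is judged (in metres and radians):
On the way, in this order (a step that is already met when the one before it is completed fails the run):
1. the selector rests in the sixth position (value of joint selector between 2.478 and 2.758 rad and velocity of joint selector between -0.1 and 0.1 rad/s), for 0.2 s.
2. the start button is pressed down, selector in the sixth position (value of joint selector between 2.478 and 2.758 rad and value of joint start above 0.004 m), for 0.05 s.
At the end, for the whole second after the job is handed in: the selector rests within 0.14 rad (8 degrees) of its sixth position (2.618 rad), the start button is up again (less than 2 mm down), the test box stands flat and still (value of joint selector between 2.478 and 2.758 rad and value of joint start below 0.002 m and linear speed of tester below 0.02 m/s and angle between tester's own z axis and vertical below 0.03 rad); the robot touches nothing.
It fails at once if the selector goes on towards a red dot (more than 0.35 rad past the sixth position) (value of joint selector above 2.968 rad).
It fails at once if the start button is pressed with the selector in another position (not (value of joint selector between 2.478 and 2.758 rad) and value of joint start above 0.004 m).
It fails at once if the pointer bar is taken between the fingers (grasp point in or just over the bar) (y of the grasp point in the frame of pointer_mid between -0.006 and 0.006 m and x of the grasp point in the frame of pointer_mid between -0.054 and 0.016 m and z of the grasp point in the frame of pointer_mid between -0.04 and 0.012 m).
It fails at once if the test box is shoved or lifted (20 mm) or tipped (0.1 rad) (distance of tester from where it was at the start of the episode above 0.02 m or angle between tester's own z axis and vertical above 0.1 rad).
It fails at once if another thing is moved more than 25 mm (the unit under test 20 mm) (distance of unit from where it was at the start of the episode above 0.02 m or distance of any of handset, marker, pad, dropper, jar, mug from where it was at the start of the episode above 0.025 m).
It also fails if it takes over 54 s, if anything falls off the work surface, if the arm or the gripper's body presses on something with over 40 N, if the wrist force passes 120 N, or if a joint passes its speed limit or range.

## Working session

There is one attempt and no reset: what is moved stays moved. The work goes in short steps, Python scripts to look and compute and a tool call to move; the robot and the scene stay as the last step left them, time stands still between calls to the robot, and variables do not carry over. Pictures are saved under pics/ and viewed, and the job is handed in when it is done.

Besides the shell and the picture viewer there is one more tool, called after ">>>" by a JSON object that holds its "fn" and its "kwargs". arm_command: Moves the arm, as the interface text tells. Its arguments: {"type":"object","properties":{"plan":{"type":"array"}},"required":["plan"]}

```bash
mkdir -p pics; ls
python3 - <<'E'
from plant import readout, imaging, bot
import cv2
print(readout.get_obs())
for n in("scene","top"):
    print(n,imaging.get_calibration(n)); cv2.imwrite(f"pics/{n}0.png",imaging.capture(n))
E
```

```text
pics
{'time': 0.0, 'joint_positions': array([ 1.18296390e+00,  3.42680143e-01,  1.52501303e+00, -1.66202541e-05,
        1.27537576e+00, -1.46002494e-01]), 'dq': array([-0.00099183, -0.0002938 ,  0.00051295, -0.00025836,  0.00024232,
        0.00060801]), 'tau': array([-7.61681604e-04, -4.31236017e+01, -2.44213718e+01,  7.16509810e-02,
        5.60320972e-02, -9.54563370e-05]), 'tool_pos': array([125.57077395, 509.38353004, 248.0684199 ]), 'tcp_rot': array([ 3.0063554 ,  1.56931996, -1.94785867]), 'contact_force': array([0.7395139 , 0.50991763, 0.23780068]), 'moment': array([-0.05641517,  0.03919185, -0.03041081]), 'grip_width': 91.54379139380104}
scene {'fx': 515.3282471874286, 'fy': 515.3282471874286, 'cx': 275.5091808130249, 'cy': 205.4812425116907, 'dist': array([-0.20057801,  0.        ,  0.        ,  0.        ,  0.        ]), 'position': array([1308.07108522, -388.19019548, 1209.97790375]), 'rotation': array([0.65476954, 0.00486327, 1.13882771])}
top {'fx': 543.9817355977723, 'fy': 543.9817355977723, 'cx': 278.19412838384955, 'cy': 210.56127042993563, 'dist': array([0.01739718, 0.        , 0.        , 0.        , 0.        ]), 'position': array([ 374.02344781,  -29.8083409 , 1648.78688627]), 'rotation': array([ 0.12202501,  0.00643034, -1.57056371])}
```

View pics/scene0.png

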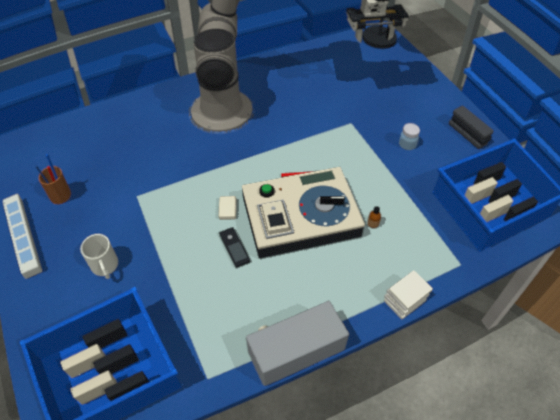

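View pics/top0.png

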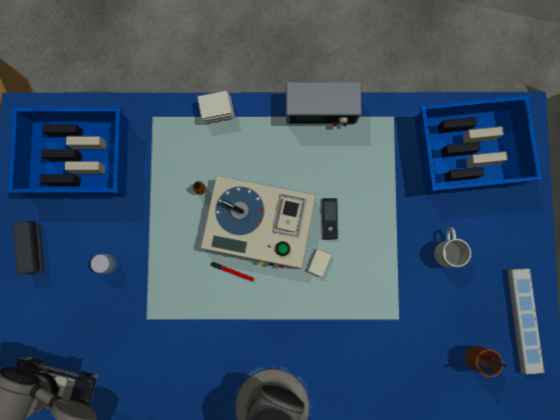

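The scene view shows the box near (305,208) with the selector near (328,202). In the top view the box is near (258,222), the selector near (238,210) and the green button near (282,248). I'll enlarge both.

Run:
```python
import cv2
a=cv2.imread("pics/top0.png")[170:280,190:340]; cv2.imwrite("pics/topc.png",cv2.resize(a,None,fx=5,fy=5,interpolation=cv2.INTER_CUBIC))
a=cv2.imread("pics/scene0.png")[160:260,235:385]; cv2.imwrite("pics/scenec.png",cv2.resize(a,None,fx=5,fy=5,interpolation=cv2.INTER_CUBIC))
```

```text
(no output)
```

View pics/topc.png

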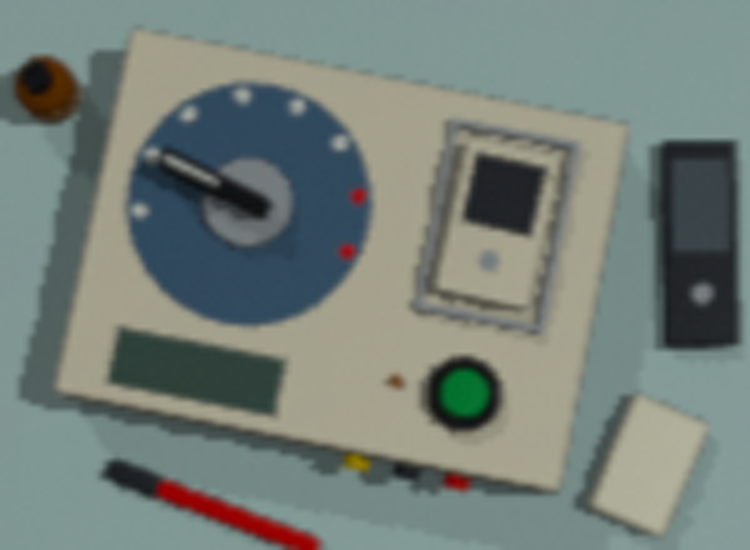

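View pics/scenec.png

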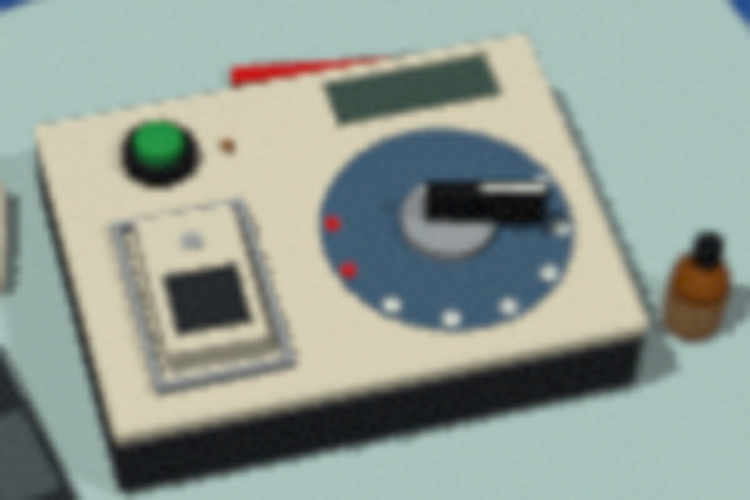

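```bash
cat > h.py <<'E'
import numpy as np, cv2
from plant import readout, imaging, bot
from scipy.spatial.transform import Rotation as R
from scipy.optimize import least_squares
def proj(n,P):
    c=imaging.get_calibration(n); M=R.from_euler('xyz',c['rotation']).as_matrix()
    p=(np.atleast_2d(P)-c['position'])@M; p=p*[1,-1,-1]
    K=np.array([[c['fx'],0,c['cx']],[0,c['fy'],c['cy']],[0,0,1.]])
    return cv2.projectPoints(p.reshape(-1,1,3),np.zeros(3),np.zeros(3),K,c['dist'])[0].reshape(-1,2)
def tri(ut,us):
    f=lambda P:np.r_[(proj('top',P)-ut).ravel(),(proj('scene',P)-us).ravel()]
    r=least_squares(f,[450,0,80]); return r.x,r.fun
def world(q,l): 
    c,s=np.cos(q[2]),np.sin(q[2]); l=np.atleast_2d(l)
    return np.c_[q[0]+c*l[:,0]-s*l[:,1], q[1]+s*l[:,0]+c*l[:,1], q[3]-70+l[:,2]]
E
python3 - <<'E'
from h import *
T=lambda a:np.array(a)/5+[190,170]-0.4
S=lambda a:np.array(a)/5+[235,160]-0.4
L=[[110,150,70],[110,-150,70],[-110,-150,70],[-110,150,70]]
ut=T([[135,30],[628,123],[558,490],[57,390]]); us=S([[648,328],[118,443],[37,127],[525,38]])
f=lambda q:np.r_[(proj('top',world(q,L))-ut).ravel(),(proj('scene',world(q,L))-us).ravel()]
r=least_squares(f,[450,50,0,70]); q=r.x; print(q,np.round(r.fun,1))
for n,t,s in[('button',(464,394),(158,141)),('ptr tip mid',(163,158),(545,192)),('ptr rear',(268,205),(428,190)),('disc',(248,203),(448,215))]:
    P,e=tri(T([t]),S([s])); print(n,P.round(1),e.round(1))
for l in([20,60,70+36],[-65,-85,88],[20,60,81]): 
  w=world(q,[l]);print(l,w.round(1),(5*(proj('top',w)-[190,170])).round(),(5*(proj('scene',w)-[235,160])).round())
for k in (0,1,2):
  a=np.radians(105-30*k); w=world(q,[[20+54*np.cos(a),60+54*np.sin(a),106]]); print(k,(5*(proj('top',w)-[190,170])).round(),(5*(proj('scene',w)-[235,160])).round())
E
```

```text
[ 5.37563333e+02  3.96382358e+01 -1.93156602e-01  6.66317429e+01] [-1.1 -0.7  0.1 -0.1  0.1  0.4 -1.1  0.4  0.4  0.5 -1.  -0.1 -1.2  0.7
  0.1 -0.1]
button [456.3 -31.2  89.7] [-0.2 -0.1 -0.2  0. ]
ptr tip mid [590.7 141.3 105.4] [-0.2 -0.1 -0.2  0. ]
ptr rear [563.7  81.7 107.8] [-0.6 -0.3 -0.6  0.1]
disc [567.6  94.5  83.3] [-0.4 -0.2 -0.4  0. ]
[20, 60, 106] [[568.7  94.7 102.6]] [[241. 194.]] [[448. 193.]]
[-65, -85, 88] [[457.5 -31.3  84.6]] [[461. 390.]] [[156. 146.]]
[20, 60, 81] [[568.7  94.7  77.6]] [[245. 199.]] [[444. 221.]]
0 [[147. 201.]] [[530. 156.]]
1 [[157. 153.]] [[546. 194.]]
2 [[190. 117.]] [[535. 233.]]
```

Run:
```python
from h import *
o=readout.get_obs(); M=R.from_euler('xyz',o['tcp_rot']).as_matrix(); print(M.round(3))
for a in 'yz': v=M[:,'xyz'.index(a)]; print(a,np.degrees(np.arctan2(v[1],v[0])))
```

```text
[[-0.001 -0.971  0.239]
 [-0.001  0.239  0.971]
 [-1.     0.    -0.001]]
y 166.14632774239652
z 76.14634491993026
```

>>> {"fn": "arm_command", "kwargs": {"plan": [{"wx":0.107,"jaw":-1},{"wx":0.107,"jaw":-1},{"ty":-2,"tz":-0.5,"jaw":-1},{"ty":-3.5,"tz":-0.86,"jaw":-1},{"ty":-3.5,"tz":-0.86,"jaw":-1},{"ty":-3.5,"tz":-0.86,"jaw":-1},{"ty":-3.5,"tz":-0.86,"jaw":-1},{"ty":-3.5,"tz":-0.86,"jaw":-1},{"ty":-3.5,"tz":-0.86,"jaw":-1},{"ty":-3.5,"tz":-0.86,"jaw":-1},{"ty":-3.5,"tz":-0.86,"jaw":-1},{"ty":-3.5,"tz":-0.86,"jaw":-1},{"ty":-3.5,"tz":-0.86,"jaw":-1},{"ty":-3.5,"tz":-0.86,"jaw":-1},{"ty":-3.5,"tz":-0.86,"jaw":-1},{"ty":-3.5,"tz":-0.86,"jaw":-1},{"ty":-3.5,"tz":-0.86,"jaw":-1},{"ty":-3.4,"tz":-0.86,"jaw":-1},{"jaw":-1},{"jaw":-1}]}}

```text
invalid input at $.plan[0]: expected keys tx, ty, tz, wx, wy, wz, jaw
```

>>> {"fn": "arm_command", "kwargs": {"plan": [{"tx":0,"ty":0,"tz":0,"wx":0.107,"wy":0,"wz":0,"jaw":-1},{"tx":0,"ty":0,"tz":0,"wx":0.107,"wy":0,"wz":0,"jaw":-1},{"tx":0,"ty":-3.66,"tz":-0.9,"wx":0,"wy":0,"wz":0,"jaw":-1},{"tx":0,"ty":-3.66,"tz":-0.9,"wx":0,"wy":0,"wz":0,"jaw":-1},{"tx":0,"ty":-3.66,"tz":-0.9,"wx":0,"wy":0,"wz":0,"jaw":-1},{"tx":0,"ty":-3.66,"tz":-0.9,"wx":0,"wy":0,"wz":0,"jaw":-1},{"tx":0,"ty":-3.66,"tz":-0.9,"wx":0,"wy":0,"wz":0,"jaw":-1},{"tx":0,"ty":-3.66,"tz":-0.9,"wx":0,"wy":0,"wz":0,"jaw":-1},{"tx":0,"ty":-3.66,"tz":-0.9,"wx":0,"wy":0,"wz":0,"jaw":-1},{"tx":0,"ty":-3.66,"tz":-0.9,"wx":0,"wy":0,"wz":0,"jaw":-1},{"tx":0,"ty":-3.66,"tz":-0.9,"wx":0,"wy":0,"wz":0,"jaw":-1},{"tx":0,"ty":-3.66,"tz":-0.9,"wx":0,"wy":0,"wz":0,"jaw":-1},{"tx":0,"ty":-3.66,"tz":-0.9,"wx":0,"wy":0,"wz":0,"jaw":-1},{"tx":0,"ty":-3.66,"tz":-0.9,"wx":0,"wy":0,"wz":0,"jaw":-1},{"tx":0,"ty":-3.66,"tz":-0.9,"wx":0,"wy":0,"wz":0,"jaw":-1},{"tx":0,"ty":-3.66,"tz":-0.9,"wx":0,"wy":0,"wz":0,"jaw":-1},{"tx":0,"ty":-3.66,"tz":-0.9,"wx":0,"wy":0,"wz":0,"jaw":-1},{"tx":0,"ty":0,"tz":0,"wx":0,"wy":0,"wz":0,"jaw":-1}]}}

```text
time: 1.9
tool_pos: [561.8, 143.7, 247.6]
tcp_rot: [-2.554, 1.57, -1.443]
contact_force: [-0.3, -0.3, 0.3]
grip_width: 0.6
```

>>> {"fn": "arm_command", "kwargs": {"plan": [{"tx":2.5,"ty":0,"tz":0,"wx":0,"wy":0,"wz":0,"jaw":-1},{"tx":2.5,"ty":0,"tz":0,"wx":0,"wy":0,"wz":0,"jaw":-1},{"tx":2.5,"ty":0,"tz":0,"wx":0,"wy":0,"wz":0,"jaw":-1},{"tx":2.0,"ty":0,"tz":0,"wx":0,"wy":0,"wz":0,"jaw":-1},{"tx":0,"ty":0,"tz":0,"wx":0,"wy":0,"wz":0,"jaw":-1}]}}

```text
time: 2.4
tool_pos: [556.8, 147.2, 150.7]
tcp_rot: [2.116, 1.564, -3.052]
contact_force: [0.6, 1.0, -0.1]
grip_width: 0.6
```

Run:
```python
from h import *
o=readout.get_obs();print(o['tool_pos'],o['contact_force'])
for n,s in(('top',np.s_[170:280,190:340]),('scene',np.s_[150:250,270:420])):
    a=imaging.capture(n)[s]; cv2.imwrite(f"pics/{n}1.png",cv2.resize(a,None,fx=5,fy=5,interpolation=cv2.INTER_CUBIC))
```

```text
[556.75703965 147.1875781  150.70426503] [ 0.61014079  0.95551784 -0.12337518]
```

View pics/scene1.png

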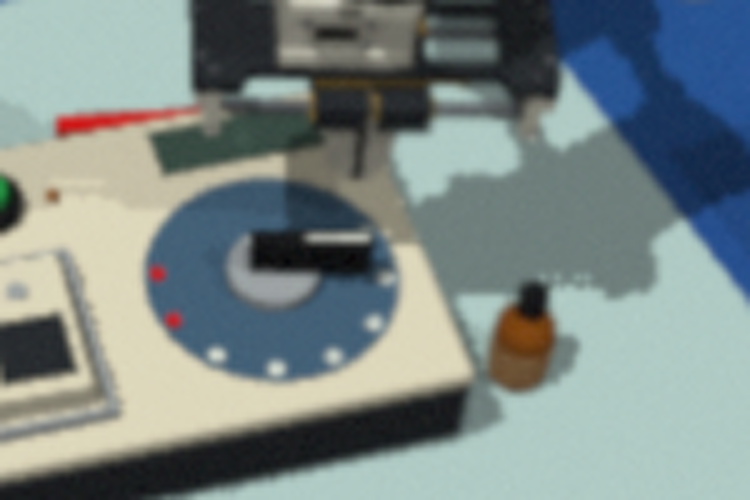

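The closed fingertips hang at about (357,175) in the crop, just beyond the bar's side with a clear gap. The bar, at (250–370,250), has not moved. I'll lower to the bar's height.

>>> {"fn": "arm_command", "kwargs": {"plan": [{"tx":1.5,"ty":0,"tz":0,"wx":0,"wy":0,"wz":0,"jaw":-1},{"tx":1.5,"ty":0,"tz":0,"wx":0,"wy":0,"wz":0,"jaw":-1},{"tx":1.2,"ty":0,"tz":0,"wx":0,"wy":0,"wz":0,"jaw":-1},{"tx":0,"ty":0,"tz":0,"wx":0,"wy":0,"wz":0,"jaw":-1},{"tx":0,"ty":0,"tz":0,"wx":0,"wy":0,"wz":0,"jaw":-1}]}}

```text
time: 3.0
tool_pos: [559.6, 147.0, 112.5]
tcp_rot: [-0.915, 1.57, 0.201]
contact_force: [-0.3, 0.1, -0.2]
grip_width: 0.4
```

>>> {"fn": "arm_command", "kwargs": {"plan": [{"tx":0.1,"ty":-0.3,"tz":0,"wx":0,"wy":0,"wz":0,"jaw":-1},{"tx":0.1,"ty":-0.3,"tz":0,"wx":0,"wy":0,"wz":0,"jaw":-1},{"tx":0.1,"ty":-0.3,"tz":0,"wx":0,"wy":0,"wz":0,"jaw":-1},{"tx":0,"ty":-0.3,"tz":0,"wx":0,"wy":0,"wz":0,"jaw":-1},{"tx":0,"ty":-0.2,"tz":0,"wx":0,"wy":0,"wz":0,"jaw":-1},{"tx":0,"ty":-0.23,"tz":0.075,"wx":0.0524,"wy":0,"wz":0,"jaw":-1},{"tx":0,"ty":-0.23,"tz":0.075,"wx":0.0524,"wy":0,"wz":0,"jaw":-1},{"tx":0,"ty":-0.23,"tz":0.075,"wx":0.0524,"wy":0,"wz":0,"jaw":-1},{"tx":0,"ty":-0.23,"tz":0.075,"wx":0.0524,"wy":0,"wz":0,"jaw":-1},{"tx":0,"ty":-0.23,"tz":0.075,"wx":0.0524,"wy":0,"wz":0,"jaw":-1},{"tx":0,"ty":-0.23,"tz":0.075,"wx":0.0524,"wy":0,"wz":0,"jaw":-1},{"tx":0,"ty":-0.23,"tz":0.075,"wx":0.0524,"wy":0,"wz":0,"jaw":-1},{"tx":0,"ty":-0.23,"tz":0.075,"wx":0.0524,"wy":0,"wz":0,"jaw":-1},{"tx":0,"ty":0,"tz":0,"wx":0,"wy":0,"wz":0,"jaw":-1}]}}

```text
time: 4.4
tool_pos: [590.4, 134.3, 108.7]
tcp_rot: [-0.861, 1.57, -0.166]
contact_force: [-0.4, -0.3, 0.1]
grip_width: 0.3
```

```bash
cat > look.py <<'E'
from h import *
import sys
k=sys.argv[1]
o=readout.get_obs();M=R.from_euler('xyz',o['tcp_rot']).as_matrix();za=np.degrees(np.arctan2(M[1,2],M[0,2]))
d=o['tool_pos'][:2]-[567.5,94.5]
v=M[:2,2];w=M[:2,1]
print(o['time'],o['tool_pos'].round(1),o['contact_force'].round(1),'zang',za.round(1),'tool-equiv sel deg',(93.93-za).round(1),'pf',(d@v).round(1),(d@w).round(1))
ims=[]
for n,s in(('top',np.s_[170:270,190:340]),('scene',np.s_[150:250,255:405])):
    a=imaging.capture(n)[s]; ims.append(cv2.resize(a,None,fx=4,fy=3 if 0 else 4,interpolation=cv2.INTER_CUBIC)[:298])
cv2.imwrite(f"pics/l{k}.png",np.vstack(ims))
E
python3 look.py 2
```

```text
4.4 [590.4 134.3 108.7] [-0.4 -0.3  0.1] zang 39.8 tool-equiv sel deg 54.1 pf 43.1 15.9
```

View pics/l2.png

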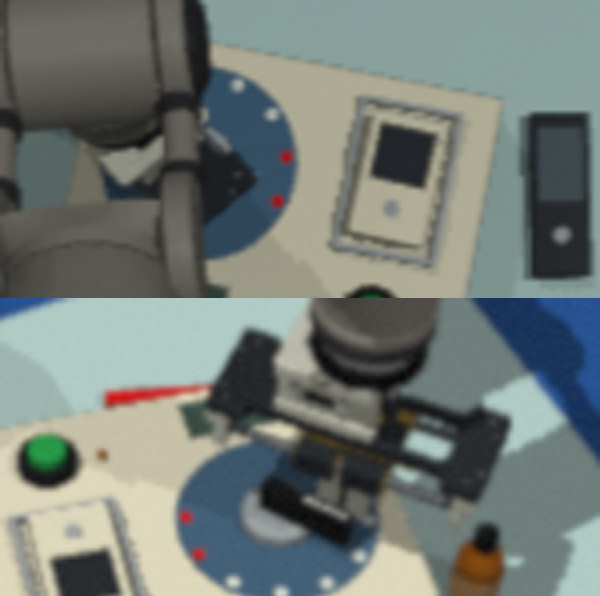

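In the lower (scene) half the fingertip sits against the bar's far side and the bar has gone to the third position. The force is near zero, which fits a completed click. I'll go on.

>>> {"fn": "arm_command", "kwargs": {"plan": [{"tx":0,"ty":-0.23,"tz":0.075,"wx":0.0524,"wy":0,"wz":0,"jaw":-1},{"tx":0,"ty":-0.23,"tz":0.075,"wx":0.0524,"wy":0,"wz":0,"jaw":-1},{"tx":0,"ty":-0.23,"tz":0.075,"wx":0.0524,"wy":0,"wz":0,"jaw":-1},{"tx":0,"ty":-0.23,"tz":0.075,"wx":0.0524,"wy":0,"wz":0,"jaw":-1},{"tx":0,"ty":-0.23,"tz":0.075,"wx":0.0524,"wy":0,"wz":0,"jaw":-1},{"tx":0,"ty":-0.23,"tz":0.075,"wx":0.0524,"wy":0,"wz":0,"jaw":-1},{"tx":0,"ty":-0.23,"tz":0.075,"wx":0.0524,"wy":0,"wz":0,"jaw":-1},{"tx":0,"ty":-0.23,"tz":0.075,"wx":0.0524,"wy":0,"wz":0,"jaw":-1},{"tx":0,"ty":-0.23,"tz":0.075,"wx":0.0524,"wy":0,"wz":0,"jaw":-1},{"tx":0,"ty":-0.23,"tz":0.075,"wx":0.0524,"wy":0,"wz":0,"jaw":-1},{"tx":0,"ty":-0.23,"tz":0.075,"wx":0.0524,"wy":0,"wz":0,"jaw":-1},{"tx":0,"ty":-0.23,"tz":0.075,"wx":0.0524,"wy":0,"wz":0,"jaw":-1},{"tx":0,"ty":-0.23,"tz":0.075,"wx":0.0524,"wy":0,"wz":0,"jaw":-1},{"tx":0,"ty":-0.23,"tz":0.075,"wx":0.0524,"wy":0,"wz":0,"jaw":-1},{"tx":0,"ty":-0.23,"tz":0.075,"wx":0.0524,"wy":0,"wz":0,"jaw":-1},{"tx":0,"ty":-0.23,"tz":0.075,"wx":0.0524,"wy":0,"wz":0,"jaw":-1},{"tx":0,"ty":-0.23,"tz":0.075,"wx":0.0524,"wy":0,"wz":0,"jaw":-1},{"tx":0,"ty":-0.23,"tz":0.075,"wx":0.0524,"wy":0,"wz":0,"jaw":-1},{"tx":0,"ty":0,"tz":0,"wx":0,"wy":0,"wz":0,"jaw":-1}]}}

```text
time: 6.4
tool_pos: [612.5, 99.0, 108.7]
tcp_rot: [-1.731, 1.571, -1.978]
contact_force: [0.0, -0.5, -0.2]
grip_width: 0.6
```

```bash
python3 look.py 3
```

```text
6.4 [612.5  99.  108.7] [ 0.  -0.5 -0.2] zang -14.2 tool-equiv sel deg 108.1 pf 42.5 15.3
```

View pics/l3.png

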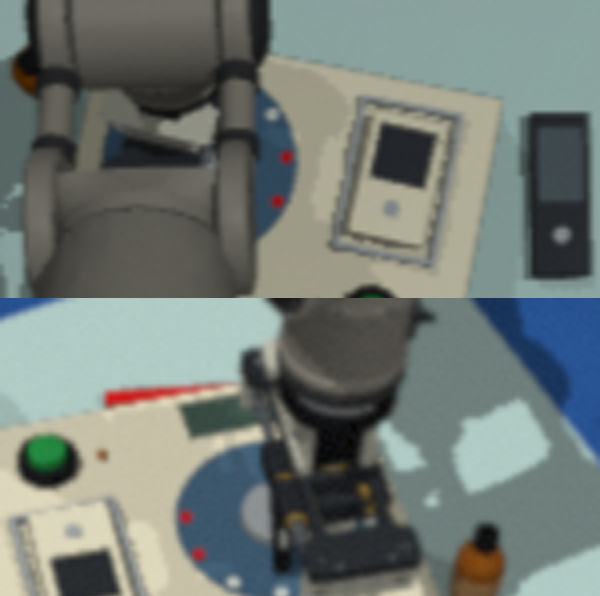

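The bar's tip (scene half, about (280,555)) points at the fifth dot and the force is near zero. One click is left, so I'll make it more slowly, to about 142 deg.

>>> {"fn": "arm_command", "kwargs": {"plan": [{"tx":0,"ty":-0.23,"tz":0.075,"wx":0.0524,"wy":0,"wz":0,"jaw":-1},{"tx":0,"ty":-0.23,"tz":0.075,"wx":0.0524,"wy":0,"wz":0,"jaw":-1},{"tx":0,"ty":-0.23,"tz":0.075,"wx":0.0524,"wy":0,"wz":0,"jaw":-1},{"tx":0,"ty":-0.23,"tz":0.075,"wx":0.0524,"wy":0,"wz":0,"jaw":-1},{"tx":0,"ty":-0.23,"tz":0.075,"wx":0.0524,"wy":0,"wz":0,"jaw":-1},{"tx":0,"ty":-0.23,"tz":0.075,"wx":0.0524,"wy":0,"wz":0,"jaw":-1},{"tx":0,"ty":-0.115,"tz":0.037,"wx":0.0262,"wy":0,"wz":0,"jaw":-1},{"tx":0,"ty":-0.115,"tz":0.037,"wx":0.0262,"wy":0,"wz":0,"jaw":-1},{"tx":0,"ty":-0.115,"tz":0.037,"wx":0.0262,"wy":0,"wz":0,"jaw":-1},{"tx":0,"ty":-0.115,"tz":0.037,"wx":0.0262,"wy":0,"wz":0,"jaw":-1},{"tx":0,"ty":-0.115,"tz":0.037,"wx":0.0262,"wy":0,"wz":0,"jaw":-1},{"tx":0,"ty":-0.115,"tz":0.037,"wx":0.0262,"wy":0,"wz":0,"jaw":-1},{"tx":0,"ty":-0.115,"tz":0.037,"wx":0.0262,"wy":0,"wz":0,"jaw":-1},{"tx":0,"ty":-0.115,"tz":0.037,"wx":0.0262,"wy":0,"wz":0,"jaw":-1},{"tx":0,"ty":-0.115,"tz":0.037,"wx":0.0262,"wy":0,"wz":0,"jaw":-1},{"tx":0,"ty":-0.115,"tz":0.037,"wx":0.0262,"wy":0,"wz":0,"jaw":-1},{"tx":0,"ty":0,"tz":0,"wx":0,"wy":0,"wz":0,"jaw":-1},{"tx":0,"ty":0,"tz":0,"wx":0,"wy":0,"wz":0,"jaw":-1}]}}

```text
time: 8.3
tool_pos: [607.2, 73.5, 108.7]
tcp_rot: [2.102, 1.571, 1.278]
contact_force: [0.3, -0.5, -0.0]
grip_width: 0.4
```

```bash
python3 look.py 4
```

```text
8.3 [607.2  73.5 108.7] [ 0.3 -0.5 -0. ] zang -47.2 tool-equiv sel deg 141.1 pf 42.4 14.9
```

View pics/l4.png

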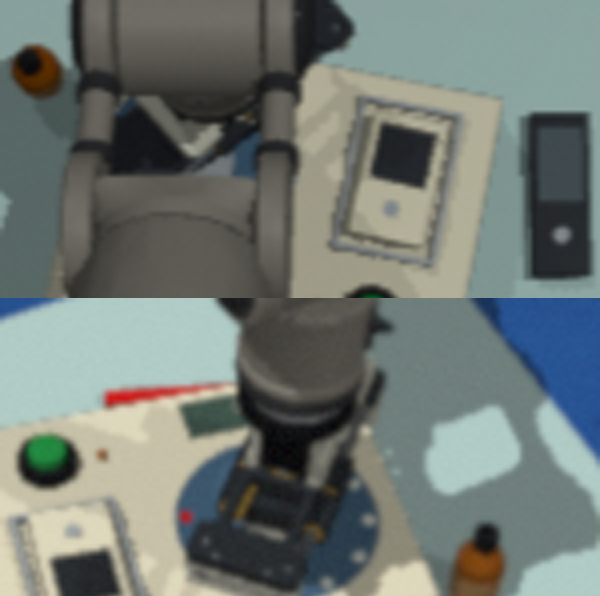

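The hand hides the bar here. I'll back off, rise, and move to above the button, then check the selector.

>>> {"fn": "arm_command", "kwargs": {"plan": [{"tx":0,"ty":1,"tz":0,"wx":0,"wy":0,"wz":0,"jaw":-1},{"tx":0,"ty":1,"tz":0,"wx":0,"wy":0,"wz":0,"jaw":-1},{"tx":-3,"ty":0,"tz":0,"wx":0,"wy":0,"wz":0,"jaw":-1},{"tx":-3,"ty":0,"tz":0,"wx":0,"wy":0,"wz":0,"jaw":-1},{"tx":-3,"ty":0,"tz":0,"wx":0,"wy":0,"wz":0,"jaw":-1},{"tx":0,"ty":0,"tz":0,"wx":0,"wy":0,"wz":0,"jaw":-1},{"tx":0,"ty":-2.5,"tz":-0.3,"wx":0,"wy":0,"wz":0,"jaw":-1},{"tx":0,"ty":-2.5,"tz":-0.3,"wx":0,"wy":0,"wz":0,"jaw":-1},{"tx":0,"ty":-2.5,"tz":-0.3,"wx":0,"wy":0,"wz":0,"jaw":-1},{"tx":0,"ty":-2.5,"tz":-0.3,"wx":0,"wy":0,"wz":0,"jaw":-1},{"tx":0,"ty":-2.5,"tz":-0.3,"wx":0,"wy":0,"wz":0,"jaw":-1},{"tx":0,"ty":-2.5,"tz":-0.3,"wx":0,"wy":0,"wz":0,"jaw":-1},{"tx":0,"ty":-2.5,"tz":-0.3,"wx":0,"wy":0,"wz":0,"jaw":-1},{"tx":0,"ty":-2.6,"tz":-0.4,"wx":0,"wy":0,"wz":0,"jaw":-1},{"tx":0,"ty":0,"tz":0,"wx":0,"wy":0,"wz":0,"jaw":-1},{"tx":0,"ty":0,"tz":0,"wx":0,"wy":0,"wz":0,"jaw":-1},{"tx":0,"ty":0,"tz":0,"wx":0,"wy":0,"wz":0,"jaw":-1}]}}

```text
time: 10.1
tool_pos: [458.4, -30.7, 198.6]
tcp_rot: [1.171, 1.57, 0.348]
contact_force: [-0.7, 0.8, 0.7]
grip_width: 0.3
```

```bash
python3 look.py 5
python3 - <<'E'
from h import *
q=[537.56,39.64,-.1932,70]
for k in(4,5,6):
  a=np.radians(105-30*k)
  for r in (54,-14):
    w=world(q,[[20+r*np.cos(a),60+r*np.sin(a),106]]); print(k,r,(4*(proj('top',w)-[190,170])).round(),(4*(proj('scene',w)-[255,150])+[0,298]).round())
E
```

```text
10.1 [458.4 -30.7 198.6] [-0.7  0.8  0.7] zang -47.2 tool-equiv sel deg 141.1 pf 17.7 -165.1
4 54 [[226.  88.]] [[281. 553.]]
4 -14 [[184. 172.]] [[278. 473.]]
5 54 [[255. 113.]] [[241. 543.]]
5 -14 [[176. 166.]] [[288. 476.]]
6 54 [[268. 150.]] [[211. 519.]]
6 -14 [[173. 156.]] [[296. 481.]]
```

View pics/l5.png

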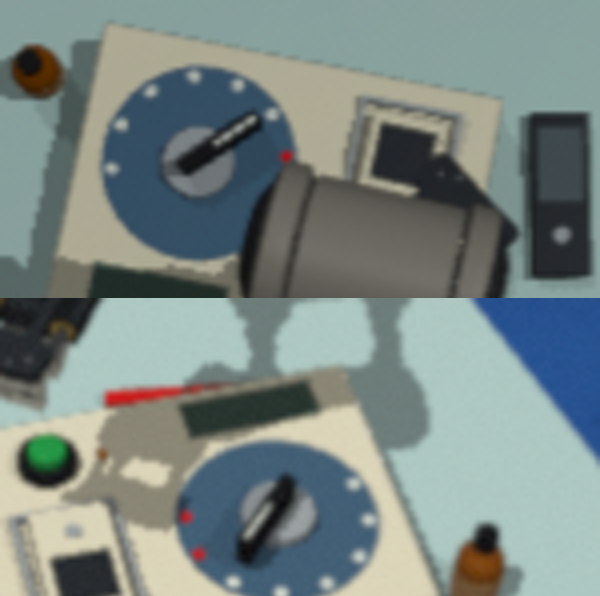

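Both views agree on the sixth position. The pointer tip is at (258,118) in the top half and (243,550) in the scene half; predicted were (255,113) and (241,543). It points at the last white dot, and the box and unit have not moved. Next is the button.

>>> {"fn": "arm_command", "kwargs": {"plan": [{"tx":2,"ty":0,"tz":0,"wx":0,"wy":0,"wz":0,"jaw":-1},{"tx":2,"ty":0,"tz":0,"wx":0,"wy":0,"wz":0,"jaw":-1},{"tx":2,"ty":0,"tz":0,"wx":0,"wy":0,"wz":0,"jaw":-1},{"tx":1.8,"ty":0,"tz":0,"wx":0,"wy":0,"wz":0,"jaw":-1},{"tx":0,"ty":0,"tz":0,"wx":0,"wy":0,"wz":0,"jaw":-1},{"tx":0,"ty":0,"tz":0,"wx":0,"wy":0,"wz":0,"jaw":-1}]}}

```text
time: 10.8
tool_pos: [457.9, -30.9, 120.8]
tcp_rot: [-2.943, 1.57, 2.517]
contact_force: [-0.1, 0.8, 0.8]
grip_width: 0.5
```

Run:
```python
from h import *
a=imaging.capture('scene')[150:250,215:365]; cv2.imwrite("pics/p6.png",cv2.resize(a,None,fx=5,fy=5,interpolation=cv2.INTER_CUBIC))
```

```text
(no output)
```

View pics/p6.png

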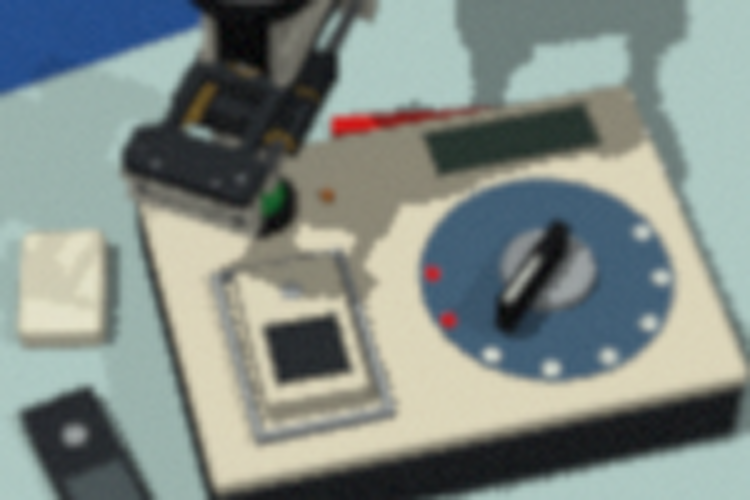

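The hand stands above the button, whose green edge shows at (275,200), and the pointer still points at the sixth dot. I'll press slowly while watching the force.

>>> {"fn": "arm_command", "kwargs": {"plan": [{"tx":0.3,"ty":0,"tz":0,"wx":0,"wy":0,"wz":0,"jaw":-1},{"tx":0.3,"ty":0,"tz":0,"wx":0,"wy":0,"wz":0,"jaw":-1},{"tx":0.3,"ty":0,"tz":0,"wx":0,"wy":0,"wz":0,"jaw":-1},{"tx":0.2,"ty":0,"tz":0,"wx":0,"wy":0,"wz":0,"jaw":-1},{"tx":0,"ty":0,"tz":0,"wx":0,"wy":0,"wz":0,"jaw":-1},{"tx":0,"ty":0,"tz":0,"wx":0,"wy":0,"wz":0,"jaw":-1}]}}

```text
time: 11.45
tool_pos: [457.9, -31.2, 110.0]
tcp_rot: [0.776, 1.57, -0.048]
contact_force: [1.3, 1.1, 3.1]
grip_width: 0.3
```

Contact: about 2.5–3 N. I'll go on down.

>>> {"fn": "arm_command", "kwargs": {"plan": [{"tx":0.1,"ty":0,"tz":0,"wx":0,"wy":0,"wz":0,"jaw":-1},{"tx":0.1,"ty":0,"tz":0,"wx":0,"wy":0,"wz":0,"jaw":-1},{"tx":0.1,"ty":0,"tz":0,"wx":0,"wy":0,"wz":0,"jaw":-1},{"tx":0,"ty":0,"tz":0,"wx":0,"wy":0,"wz":0,"jaw":-1},{"tx":0,"ty":0,"tz":0,"wx":0,"wy":0,"wz":0,"jaw":-1}]}}

```text
time: 11.95
tool_pos: [457.9, -31.2, 107.9]
tcp_rot: [0.631, 1.569, -0.193]
contact_force: [-2.7, 0.3, 15.3]
grip_width: 0.6
```

15 N is a firm stop. I'll release in small steps to measure how far the button travelled.

>>> {"fn": "arm_command", "kwargs": {"plan": [{"tx":-0.2,"ty":0,"tz":0,"wx":0,"wy":0,"wz":0,"jaw":-1},{"tx":0,"ty":0,"tz":0,"wx":0,"wy":0,"wz":0,"jaw":-1},{"tx":0,"ty":0,"tz":0,"wx":0,"wy":0,"wz":0,"jaw":-1}]}}

```text
time: 12.25
tool_pos: [457.8, -31.2, 108.8]
tcp_rot: [0.752, 1.57, -0.072]
contact_force: [1.9, 0.4, 3.8]
grip_width: 0.7
```

>>> {"fn": "arm_command", "kwargs": {"plan": [{"tx":-0.1,"ty":0,"tz":0,"wx":0,"wy":0,"wz":0,"jaw":-1},{"tx":0,"ty":0,"tz":0,"wx":0,"wy":0,"wz":0,"jaw":-1},{"tx":0,"ty":0,"tz":0,"wx":0,"wy":0,"wz":0,"jaw":-1}]}}

```text
time: 12.55
tool_pos: [457.6, -31.2, 109.7]
tcp_rot: [0.697, 1.571, -0.126]
contact_force: [2.5, 0.7, 3.8]
grip_width: 0.3
```

>>> {"fn": "arm_command", "kwargs": {"plan": [{"tx":-0.1,"ty":0,"tz":0,"wx":0,"wy":0,"wz":0,"jaw":-1},{"tx":0,"ty":0,"tz":0,"wx":0,"wy":0,"wz":0,"jaw":-1},{"tx":0,"ty":0,"tz":0,"wx":0,"wy":0,"wz":0,"jaw":-1}]}}

```text
time: 12.85
tool_pos: [457.3, -31.1, 110.7]
tcp_rot: [-2.574, 1.571, 2.885]
contact_force: [1.7, -0.8, 3.3]
grip_width: 0.4
```

>>> {"fn": "arm_command", "kwargs": {"plan": [{"tx":-0.1,"ty":0,"tz":0,"wx":0,"wy":0,"wz":0,"jaw":-1},{"tx":0,"ty":0,"tz":0,"wx":0,"wy":0,"wz":0,"jaw":-1},{"tx":0,"ty":0,"tz":0,"wx":0,"wy":0,"wz":0,"jaw":-1}]}}

```text
time: 13.15
tool_pos: [457.2, -31.1, 111.6]
tcp_rot: [-2.561, 1.57, 2.898]
contact_force: [1.1, -1.2, 1.9]
grip_width: 0.6
```

>>> {"fn": "arm_command", "kwargs": {"plan": [{"tx":-0.1,"ty":0,"tz":0,"wx":0,"wy":0,"wz":0,"jaw":-1},{"tx":0,"ty":0,"tz":0,"wx":0,"wy":0,"wz":0,"jaw":-1},{"tx":0,"ty":0,"tz":0,"wx":0,"wy":0,"wz":0,"jaw":-1}]}}

```text
time: 13.45
tool_pos: [457.2, -31.1, 112.6]
tcp_rot: [-2.563, 1.57, 2.897]
contact_force: [0.4, -0.9, 1.2]
grip_width: -0.1
```

>>> {"fn": "arm_command", "kwargs": {"plan": [{"tx":-0.2,"ty":0,"tz":0,"wx":0,"wy":0,"wz":0,"jaw":-1},{"tx":0,"ty":0,"tz":0,"wx":0,"wy":0,"wz":0,"jaw":-1},{"tx":0,"ty":0,"tz":0,"wx":0,"wy":0,"wz":0,"jaw":-1}]}}

```text
time: 13.75
tool_pos: [457.0, -31.0, 114.5]
tcp_rot: [-2.701, 1.57, 2.758]
contact_force: [0.8, -0.1, -0.1]
grip_width: 0.2
```

The force falls from about 4 N at 108.5 mm to zero near 114 mm. That is the button's full spring travel, so it bottomed at roughly 6 mm. I'll retreat and check.

>>> {"fn": "arm_command", "kwargs": {"plan": [{"tx":-2,"ty":0,"tz":0,"wx":0,"wy":0,"wz":0,"jaw":-1},{"tx":-4,"ty":0,"tz":0,"wx":0,"wy":0,"wz":0,"jaw":-1},{"tx":-4,"ty":0,"tz":0,"wx":0,"wy":0,"wz":0,"jaw":-1},{"tx":-4,"ty":0,"tz":0,"wx":0,"wy":0,"wz":0,"jaw":-1},{"tx":0,"ty":0,"tz":0,"wx":0,"wy":0,"wz":0,"jaw":-1},{"tx":0,"ty":0,"tz":0,"wx":0,"wy":0,"wz":0,"jaw":-1},{"tx":0,"ty":0,"tz":0,"wx":0,"wy":0,"wz":0,"jaw":-1}]}}

```text
time: 14.45
tool_pos: [456.6, -30.9, 253.3]
tcp_rot: [-2.593, 1.568, 2.867]
contact_force: [-0.7, 0.4, -0.5]
grip_width: 0.4
```

```bash
python3 look.py 7
```

```text
14.45 [456.6 -30.9 253.3] [-0.7  0.4 -0.5] zang -47.2 tool-equiv sel deg 141.1 pf 16.6 -166.6
```

View pics/l7.png

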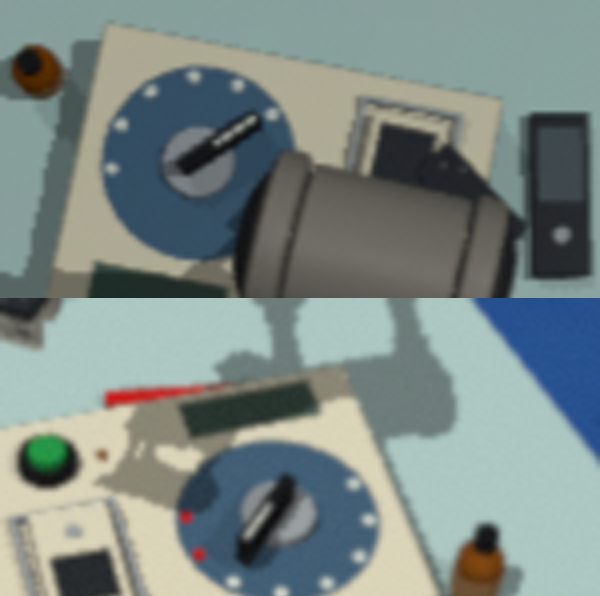

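The pointer is still on the sixth dot (tip (258,118) in the top half, (243,550) in the scene half). The button is up at (47,452), the same as before, the box has not moved and the arm is clear.

```bash
python3 -c "
from plant import bot; print(bot.close_job())"
```

```text
the job is handed in; nothing more can be done
None
```

I turned the selector from its second position to its sixth by pushing the side of the bar with closed fingertips. With it resting there, I pressed the green button to its stop and let it go, then handed the job in at about 14.5 s.

- **Selector:** after the turn, and again after the press, both views showed the pointer on the last white dot. The tip was within about 2 px of the predicted spot in the full-size pictures.
- **Button:** the force reached about 15 N at the stop. On release it fell from about 4 N to zero over roughly 5–6 mm, which matches a full press. I judged the travel from force and height, as the hand hid the button during the press.
- **End state:** the button looked fully up and the arm was clear at zero force. The box, the unit and the nearby things in view had not visibly moved.
- **Disagreement:** my fit put the box top at 66.6 mm, while the text says 70 mm. I worked with 70 mm, which agreed better with the measured heights of the bar and button.

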